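Tip the bit cases out of the rack and stand them at the bench

TASK

Get the drill-bit cases out for the day's work. They stand tightly in the bays of the storage rack, so first tip every slim black case forward by its top edge until all of them lean on the rail in front of the rack, let go; then take each one by its leaning upper part and stand it upright in a slot of the wooden bench stand, right down on the slot's floor, one to a slot in any order. Let no case fall over, and leave the round tin and the tape measure where they are.

Things in the scene. Friction and masses are not known exactly. Their poses are not given: they have to be found in the camera images.
- rack: storage rack fixed to the bench, 264 mm wide (y), front to -x. Origin on the bench, mid-width, at the inner face of the front lip. Bays 27 mm wide at y = +93, +31, -31, -93 mm between thick grey boxes that are part of the rack (x = 6 to 84, tops at z = 127 mm). Floor at z = 12 mm, x = 0 to 84; lip 4 mm above the floor; low back board x = 84 to 92, top at z = 95 mm
- rail (a point): middle of the fixed round steel rail, 12 mm thick, that runs along the rack's y in front of the bays (rack x = -42, z = 68 mm; end posts reach z = 76 mm). A case tipped past its balance point (about 0.45 rad) comes to rest leaning on it at about 0.6 rad, its foot still behind the lip
- stand: slotted wooden bench stand, loose but heavy (1.6 kg), 110 (x) x 264 (y) x 55 (z) mm, origin at the centre of its underside. Four open-topped slots, each 82 mm long along x and 27 mm wide, floor at z = 10 mm, so 45 mm deep, at y = +93, +31, -31, -93 mm
- case_0: slim black closed case, 74 (x) x 22 (y, thickness) x 132 mm (z, height), 0.2 kg (heavier to the spine), origin at the centre of its underside, spine with blank label at -x. Starts upright in a bay (some are empty), top at z = 144 mm, 17 mm above the grey boxes, 49 mm above the back board, back face 77 mm behind the lip. Tips forward (to the rack's -x) when its top is pulled from behind
- case_1: slim black closed case, 74 (x) x 22 (y, thickness) x 132 mm (z, height), 0.2 kg (heavier to the spine), origin at the centre of its underside, spine with blank label at -x. Starts upright in a bay (some are empty), top at z = 144 mm, 17 mm above the grey boxes, 49 mm above the back board, back face 77 mm behind the lip. Tips forward (to the rack's -x) when its top is pulled from behind
- case_2: slim black closed case, 74 (x) x 22 (y, thickness) x 132 mm (z, height), 0.2 kg (heavier to the spine), origin at the centre of its underside, spine with blank label at -x. Starts upright in a bay (some are empty), top at z = 144 mm, 17 mm above the grey boxes, 49 mm above the back board, back face 77 mm behind the lip. Tips forward (to the rack's -x) when its top is pulled from behind
- case_3: slim black closed case, 74 (x) x 22 (y, thickness) x 132 mm (z, height), 0.2 kg (heavier to the spine), origin at the centre of its underside, spine with blank label at -x. Starts upright in a bay (some are empty), top at z = 144 mm, 17 mm above the grey boxes, 49 mm above the back board, back face 77 mm behind the lip. Tips forward (to the rack's -x) when its top is pulled from behind
- slot_0 (a point): centre of the floor of the stand's slot at y = +93 mm of the stand; axes as the stand's
- slot_1 (a point): centre of the floor of the stand's slot at y = +31 mm of the stand; axes as the stand's
- slot_2 (a point): centre of the floor of the stand's slot at y = -31 mm of the stand; axes as the stand's
- slot_3 (a point): centre of the floor of the stand's slot at y = -93 mm of the stand; axes as the stand's
- tin: round green tin with its lid pressed on, 78 mm across, 44 mm high, a bystander behind the rack; origin at the centre of its underside
- tape: tape measure lying on its side, 64 x 66 x 34 mm, a bystander behind the stand; origin at its underside

How it is judged:
By the outcome, as a careful person would: the job done as asked, in the order asked, and still so for the second after the job is handed in, with the robot touching nothing.
Of case_0, case_1, case_2, case_3 only 3 to 4 are there at a start; the rules pass over those that are not, and their reading is None.
At some moment in a run one of stand may be knocked a few centimetres aside while the robot is not near it.
It also fails if it takes over 210 s, if anything falls off the work surface, if the arm or the gripper's body presses on something with over 40 N, if the wrist force passes 120 N, or if a joint passes its speed limit or range.

ROBOT

A 6-joint arm with a two-finger parallel gripper is mounted at the origin on a cart in front of the work surface, level with it; the furniture and walls round the work are solid. World frame = base frame: x ahead of the robot, y to its left, z up, the work surface at z = 0. Lengths are in m, angles in rad, forces in N, time in s.
With the tool pointing down it reaches from about 0.35 to 0.975 m from the base axis. Payload 4.9 kg.
Tool frame: the origin (TCP) lies midway between the tips of the shut fingers; the grasp point (between the pads) lies 19 mm behind it; z points along the fingers, y is the line along which they close (so a half turn about z gives the same grasp; the last joint's range is limited). The gripper opens to 85 mm and grips with 20 to 120 N. Pads are 22 mm wide; open, the fingers measure 114 mm over their backs; the gripper's body (76 mm by 85 mm) begins 54 mm behind the grasp point. The pads swing forward as they close: fully open they stand 13 mm farther back than shut.
Start: joints at [-1.446, 0.053, 1.613, -0, 1.476, -0.119], TCP at [0.151, -0.606, 0.231] pointing down, gripper open.
Joint ranges: [-3.01, 3.01], [-1.01, 2.22], [0.06, 2.58], [-1.02, 4.17], [0.09, 2.62], [-3.14, 3.14]. Speed limits (rad/s): [2.57, 2.57, 3.14, 3.14, 3.14, 3.14].

INTERFACE

Orientations are given as a unit quaternion [w, x, y, z].
In Python, from plant import * gives the robot as it stands.
- The arm moves only by the tool jog_arm, never from a script. Its argument "targets" is a list of rows, each a list of 3 entries, a list of its own where there are three numbers: the shift along the tool's x, y, z in units of 25 mm (1.0 is 25 mm), then the turn, a rotation vector about the tool's x, y, z in units of 8 degrees (1.0 is 8 degrees), then the opening in per cent of the stroke, from 0 (shut) to 100 (fully open). A call has 1 to 8 rows; each row is the pose to reach, as a shift and turn from the pose commanded when the call began, along the tool's axes at that moment; what a row does not reach only later rows make up. A row lasts 1/8 s, in which the tool goes at most 62.5 mm and 10.7 degrees, less where a joint would pass 70% of its speed; a pose out of reach is approached as far as the arm can. A call with a gripper value outside its range is refused whole. The fingers move at their own pace and stop on an object; the grip force is fixed at half the most. Time passes only in rows, so rows that repeat a pose let the fingers close. It gives the time, the measured TCP pose, the force, the opening and the grip force at its end, in the units of the state.
- state(): the state, without advancing time (a new reading comes with each control period).
- grab_frame(name): name is "side" or "top"; returns (picture, depth): 400x640x3 uint8, red, green, blue; 400x640 float32, m along the optical axis (not along the pixel's ray), 0 where there is no reading.
- camera_params(name): a dict with "fovy" (degrees; the focal length in pixels is half the picture's height over the tangent of half this angle, whatever the lens; pixels are square), "cx", "cy" (the principal point, pixels), "rvec" (rotation vector, rad) and "tvec" (3), from world to camera coordinates, as OpenCV has them. Camera axes: x right, y down, z forward; pixel columns grow to the right and rows downward; lengths in m; the calibration is good to about 2 mm. A picture is of the moment at which its call begins. camera_params takes no time and is no camera call.
- job_done(): hands the job in; it is judged then, once.
The state is a dict: "time": time; "joint_pos": joint angles; "joint_vel": joint speeds; "joint_efforts": joint torques, N m; "tool_pos": TCP position; "tool_rot": TCP orientation; "contact_force": force on the tool from outside, world axes, zero at the start; "ft_torque": the same for the moment, N m; "gripper_width": opening from 0.0 (shut) to 1.0 (fully open); "grasp_force": force on a finger pad.
Only numpy, scipy, OpenCV 4.12 (cv2) and the standard library are available. Lean on these libraries where they do the work, as an engineer would, in place of code of your own. Each camera call takes 0.05 s, during which the arm holds its last target. There are 200 camera calls.

## Working session

There is one attempt and no reset: what is moved stays moved. The work goes in short steps, Python scripts to look and compute and a tool call to move; the robot and the scene stay as the last step left them, time stands still between calls to the robot, and variables do not carry over. Pictures are saved under pics/ and viewed, at most 14 in all, crops included, and the job is handed in when it is done.

Besides the shell and the picture viewer there is one more tool, called in YAML: its name, and indented under it one key for each argument. jog_arm: Moves the arm, as the interface text tells. Its arguments: {"type":"object","properties":{"targets":{"type":"array"}},"required":["targets"]}

```bash
mkdir -p pics; ls; python3 - <<'E'
from plant import *
import cv2
s=state();print(s['time'],s['tool_pos'],s['tool_rot'],s['gripper_width'])
for n in("side","top"):
    p,d=grab_frame(n);cv2.imwrite(f"pics/{n}0.png",p[:,:,::-1]);print(n,camera_params(n))
    import numpy as np;np.savez(f"{n}0.npz",p=p,d=d)
E
```

```text
pics
0.0 [ 0.15079482 -0.60587441  0.23004968] [-1.04691782e-03  9.92579630e-01  1.21591869e-01  1.53530442e-06] 1.0012472218695945
side {'fovy': 56.65064241425488, 'cx': 324.45013299795636, 'cy': 201.23988703102165, 'rvec': array([ 1.35417134, -2.38714385,  0.76799583]), 'tvec': array([0.43027604, 0.43832452, 0.77112687])}
top {'fovy': 43.85910058453945, 'cx': 319.30689164596663, 'cy': 202.23507042437606, 'rvec': array([ 2.08413961, -1.80791949,  0.43477904]), 'tvec': array([0.04283929, 0.62859622, 1.01326076])}
```

View pics/side0.png

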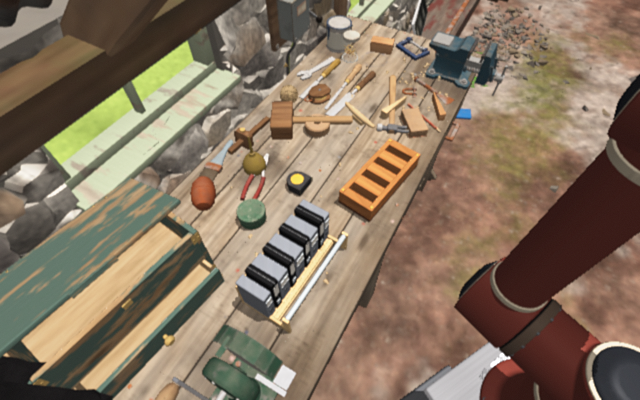

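View pics/top0.png

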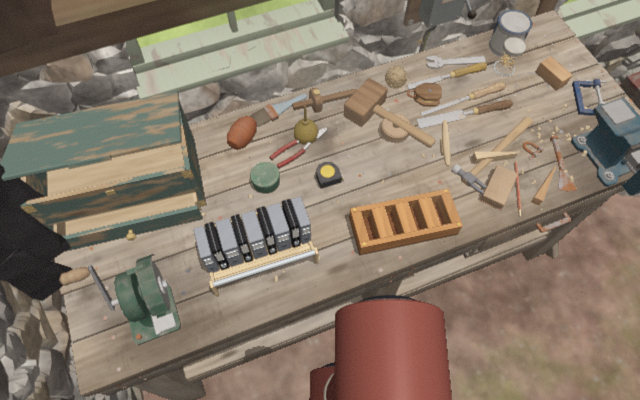

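The scene shows a rack (top view ~255,235) with what look like four black cases, and an empty stand at (405,220). Next I'll look at enlarged crops.

```bash
cat > h.py <<'E'
import numpy as np,cv2
from plant import *
def cam(n):
    c=camera_params(n);f=200/np.tan(np.radians(c['fovy']/2))
    K=np.array([[f,0,c['cx']],[0,f,c['cy']],[0,0,1]]);R=cv2.Rodrigues(c['rvec'])[0]
    return K,R,c['tvec']
def onplane(n,uv,z):
    K,R,t=cam(n);C=-R.T@t
    d=(R.T@np.linalg.inv(K)@np.c_[np.atleast_2d(uv),np.ones(len(np.atleast_2d(uv)))].T).T
    return C+d*((z-C[2])/d[:,2])[:,None]
def proj(n,P):
    K,R,t=cam(n);return cv2.projectPoints(np.atleast_2d(P).astype(float),R,t,K,None)[0][:,0]
def cloud(n,d):
    K,R,t=cam(n);v,u=np.mgrid[:400,:640]
    P=np.stack([u*d,v*d,d],-1)@np.linalg.inv(K).T
    return (P-t)@R
def tri(a,b):  # side pixel, top pixel
    M=[np.c_[R,t] for R,t in (cam(n)[1:] for n in("side","top"))]
    K=[cam("side")[0],cam("top")[0]]
    X=cv2.triangulatePoints(K[0]@M[0],K[1]@M[1],np.array(a,float).T,np.array(b,float).T)
    return (X[:3]/X[3]).T
E
python3 - <<'E'
from h import *
a=np.load('side0.npz')['p'];b=np.load('top0.npz')['p']
A=cv2.resize(a[195:330,230:355],None,fx=4.4,fy=4.4,interpolation=2)
B=cv2.resize(b[190:295,185:325],None,fx=5,fy=5,interpolation=2)
cv2.imwrite('pics/c1.png',A[:,:,::-1]);cv2.imwrite('pics/c2.png',B[:,:,::-1])
a=cv2.resize(a[130:225,330:430],None,fx=4,fy=4,interpolation=2);b=cv2.resize(b[180:260,340:470],None,fx=3,fy=3,interpolation=2)
o=np.zeros((380,800,3),np.uint8);o[:,:400]=a;o[:240,400:790]=b;cv2.imwrite('pics/c3.png',o[:,:,::-1])
E
```

```text
(no output)
```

View pics/c1.png

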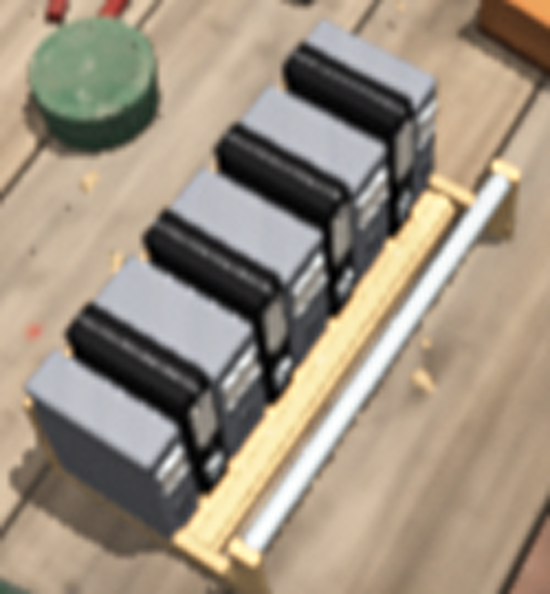

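View pics/c2.png

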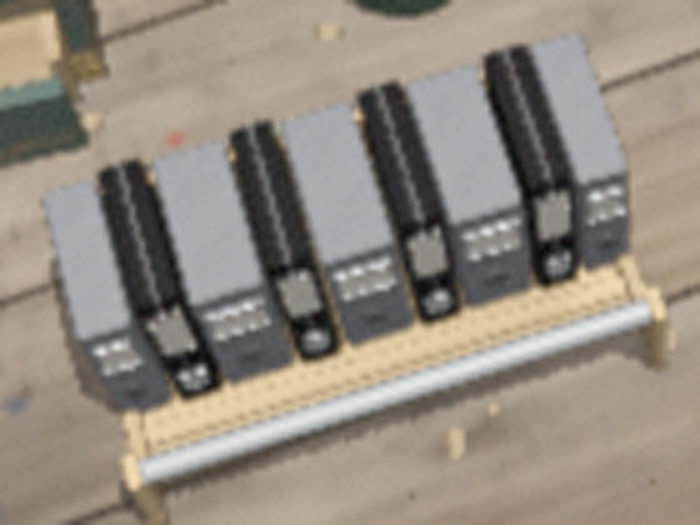

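View pics/c3.png

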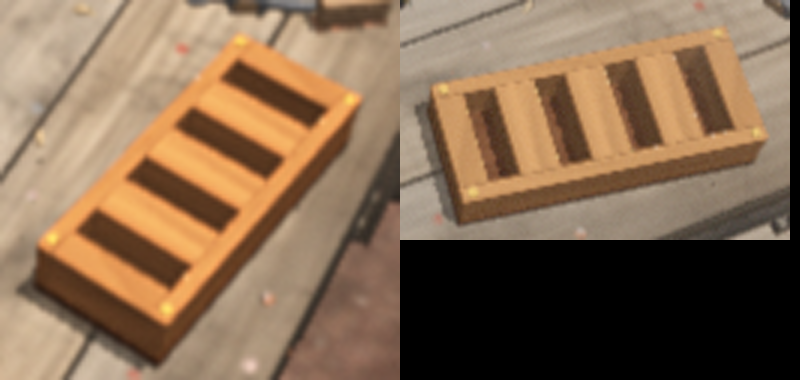

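c1/c2 show all four bays filled (case tops, side crop, run from (130,345) to (345,85)). c3 shows the stand with four empty slots. I'll triangulate the corners.

```bash
python3 - <<'E'
from h import *
np.set_printoptions(precision=4,suppress=True)
f=lambda c,s,o:(np.array(c)+.5)/s-.5+np.array(o)
# rack box-top corners: BR, FR, BL, FL ; rail ends R,L (top)
S=f([[322,22],[437,75],[28,385],[155,470],[500,180],[258,540]],4.4,[230,195])
T=f([[578,35],[628,178],[43,198],[80,340],[648,313],[145,468]],5,[185,190])
X=tri(S,T);print('rack',X); 
for a,b in((0,1),(2,3),(0,2),(1,3),(4,5)):print(a,b,np.linalg.norm(X[a]-X[b]))
# stand top corners
S2=f([[240,38],[360,100],[37,248],[165,322]],4,[330,130])
T2=f([[724,28],[766,134],[432,86],[460,196]],3,[340,180])-np.array([400/3,0])
Y=tri(S2,T2);print('stand',Y)
for a,b in((0,1),(2,3),(0,2),(1,3)):print(a,b,np.linalg.norm(Y[a]-Y[b]))
d=np.load('top0.npz')['d'];P=cloud('top',d)
# depth-based: box tops
for n,C,z in(('rack',X[:4].mean(0),.127),('stand',Y.mean(0),.055)):
    m=(np.abs(P[...,2]-z)<.006)&(np.linalg.norm(P[...,:2]-C[:2],axis=-1)<.16)&(d>0)
    r=cv2.minAreaRect(P[m][:,:2].astype(np.float32)*1000);print(n,m.sum(),r,np.median(P[m][:,2]))
m=(np.abs(P[...,2]-.144)<.005)&(np.linalg.norm(P[...,:2]-X[:4].mean(0)[:2],axis=-1)<.16)&(d>0)
k,l,st,ce=cv2.connectedComponentsWithStats(m.astype(np.uint8))
for i in range(1,k):
    if st[i,4]>20:
        Q=P[l==i];print('case',st[i,4],Q.mean(0),cv2.minAreaRect(Q[:,:2].astype(np.float32)*1000))
E
```

```text
rack [[0.6408 0.1814 0.1176]
 [0.5682 0.1461 0.1247]
 [0.5169 0.4133 0.1268]
 [0.4503 0.3792 0.1246]
 [0.525  0.1304 0.0628]
 [0.4097 0.3483 0.0774]]
0 1 0.08111777625897901
2 3 0.07485218432955891
0 2 0.26313837529057077
1 3 0.26124561482321923
4 5 0.2469387710466169
stand [[ 0.7538 -0.1886  0.0454]
 [ 0.6544 -0.2253  0.0488]
 [ 0.6631  0.0569  0.0424]
 [ 0.5589  0.0232  0.0582]]
0 1 0.10597634320825496
2 3 0.11065224476408486
0 2 0.261708989467057
1 3 0.26630915329105903
rack 2176 ((541.9050903320312, 278.7735595703125), (82.51983642578125, 263.6187438964844), 27.19756507873535) 0.12700838611487264
stand 3017 ((653.3428344726562, -83.76388549804688), (112.71212005615234, 265.2295227050781), 20.769926071166992) 0.05516218780161772
case 271 [0.5807 0.1949 0.1439] ((582.6403198242188, 195.63294982910156), (76.92847442626953, 22.208772659301758), 26.88033103942871)
case 269 [0.5538 0.2502 0.144 ] ((554.1509399414062, 250.44210815429688), (73.8169174194336, 22.014482498168945), 26.05057144165039)
case 281 [0.5249 0.305  0.144 ] ((525.80712890625, 305.3500061035156), (76.2488021850586, 22.009248733520508), 26.84166145324707)
case 289 [0.498  0.3597 0.144 ] ((499.9945068359375, 360.8488464355469), (76.50499725341797, 21.977367401123047), 27.33298683166504)
```

```bash
cat >> h.py <<'E'
from scipy.spatial.transform import Rotation as Ro
np.set_printoptions(precision=3,suppress=True)
RY=np.radians(27.0);RC=np.array([.5385,.277]) # rack yaw; point rack x=40,y=0
def rot(yaw,tilt=0): # tool down, x along yaw; tilt>0 leans the wrist toward -x
    return Ro.from_euler('z',yaw)*Ro.from_matrix(np.diag([1.,-1,-1]))*Ro.from_euler('y',-tilt)
def rack(x,y,z):
    c,s=np.cos(RY),np.sin(RY);x=x-.040
    return np.array([RC[0]+c*x-s*y,RC[1]+s*x+c*y,z])
def now():
    s=state();q=s['tool_rot'];return s,np.array(s['tool_pos']),Ro.from_quat([q[1],q[2],q[3],q[0]])
def go(*targets):
    s,p,R=now();print('t',s['time'],'tcp',p,'F',np.array(s['contact_force']),'w',s['gripper_width'],'g',s['grasp_force'])
    for P,T in targets:
        print(R.inv().apply(np.array(P)-p)/.025,np.degrees((R.inv()*T).as_rotvec())/8)
E
python3 - <<'E'
from h import *
T=rot(RY);go((rack(.1,-.093,.23),T),(rack(.1,-.093,.133),T))
E
```

```text
t 0.1 tcp [ 0.151 -0.606  0.23 ] F [-0.431 -0.792 -0.162] w 0.9962763851435591 g 0.0
[ 26.751 -27.447   0.064] [-0.013 -0.003 -1.629]
[ 26.75  -27.44    3.944] [-0.013 -0.003 -1.629]
```

jog_arm:
  targets:
    - [[26.75,-27.45,-1],[0,0,-1.63],0]
    - [[26.75,-27.45,-1],[0,0,-1.63],0]
    - [[26.75,-27.45,-1],[0,0,-1.63],0]
    - [[26.75,-27.45,-1],[0,0,-1.63],0]
    - [[26.75,-27.45,-1],[0,0,-1.63],0]
    - [[26.75,-27.45,-1],[0,0,-1.63],0]
    - [[26.75,-27.45,-1],[0,0,-1.63],0]
    - [[26.75,-27.45,-1],[0,0,-1.63],0]

```text
time: 1.1
tool_pos: [0.4034, -0.173, 0.2442]
tool_rot: [0.0, 0.972, 0.233, 0.0]
contact_force: [1.1, -0.4, -0.1]
gripper_width: 0.004
grasp_force: 0.0
```

```bash
python3 - <<'E'
from h import *
T=rot(RY);go((rack(.1,-.093,.23),T),(rack(.1,-.093,.133),T))
E
```

```text
t 1.1 tcp [ 0.403 -0.173  0.244] F [ 1.053 -0.44  -0.107] w 0.003792708145091311 g 0.0
[15.383 -9.868  0.566] [ 0.002 -0.002 -0.002]
[15.382 -9.869  4.446] [ 0.002 -0.002 -0.002]
```

jog_arm:
  targets:
    - [[15.4,-9.9,0],[0,0,0],0]
    - [[15.4,-9.9,0],[0,0,0],0]
    - [[15.4,-9.9,0],[0,0,0],0]
    - [[15.4,-9.9,0],[0,0,0],0]
    - [[15.4,-9.9,0],[0,0,0],0]
    - [[15.4,-9.9,0],[0,0,0],0]
    - [[15.4,-9.9,0],[0,0,0],0]
    - [[15.4,-9.9,0],[0,0,0],0]

```text
time: 2.1
tool_pos: [0.634, 0.2235, 0.2429]
tool_rot: [-0.0, 0.972, 0.235, -0.001]
contact_force: [0.2, -0.0, 0.0]
gripper_width: -0.001
grasp_force: 0.0
```

```bash
python3 - <<'E'
from h import *
T=rot(RY);go((rack(.1,-.093,.23),T),(rack(.1,-.093,.133),T))
p,d=grab_frame('top');q,_=grab_frame('side')
A=cv2.resize(p[150:300,180:330],None,fx=2.6,fy=2.6,interpolation=2);B=cv2.resize(q[180:330,220:370],None,fx=2.6,fy=2.6,interpolation=2)
cv2.imwrite('pics/p1.png',np.hstack([A,B])[:,:,::-1])
E
```

```text
t 2.1 tcp [0.634 0.223 0.243] F [ 0.227 -0.048  0.038] w -0.0013640503149430993 g 0.0
[-0.032  0.079  0.514] [-0.006  0.011  0.023]
[-0.026  0.082  4.394] [-0.006  0.011  0.023]
```

View pics/p1.png

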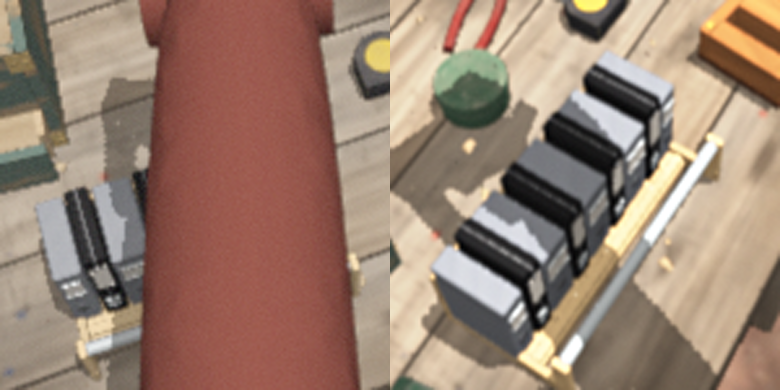

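The top view is blocked by the forearm; the side crop shows all four cases upright but no gripper. I'll check where the TCP should project.

```bash
python3 - <<'E'
from h import *
s,p,R=now();print(proj('side',[p,p+[0,0,.1]]),s['joint_pos'])
q,d=grab_frame('side');cv2.imwrite('pics/p2.png',q[:,:,::-1])
E
```

```text
[[285.991 176.522]
 [282.22  144.575]] [0.227 0.155 1.483 0.    1.505 1.323]
```

View pics/p2.png

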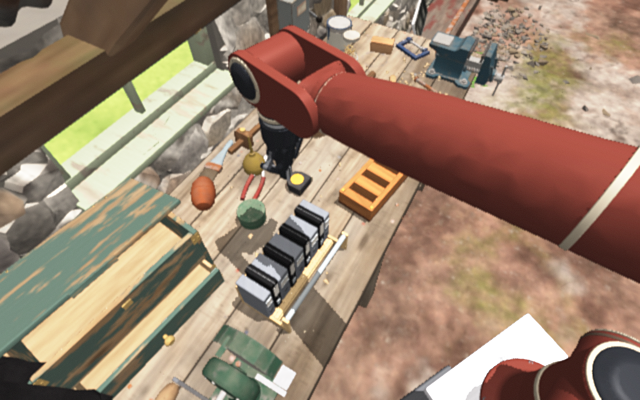

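The gripper is at (283,150) with its tip near (286,176), matching the projection, so it is behind and above the first case. Descend and start pulling.

jog_arm:
  targets:
    - [[0,0.08,2.4],[0,0,0],0]
    - [[0,0.08,4.4],[0,0,0],0]
    - [[0,0.08,4.4],[0,0,0],0]
    - [[0,0.08,4.4],[0,0,0],0]
    - [[-0.4,0.08,4.4],[0,0,0],0]
    - [[-0.8,0.08,4.4],[0,0,0],0]
    - [[-1.1,0.08,4.4],[0,0,0],0]
    - [[-1.4,0.08,4.4],[0,0,0],0]

```text
time: 3.25
tool_pos: [0.6029, 0.2026, 0.1349]
tool_rot: [0.0, 0.972, 0.234, 0.0]
contact_force: [0.3, -0.4, 0.2]
gripper_width: -0.002
grasp_force: 0.4
```

```bash
python3 - <<'E'
from h import *
T=rot(RY);go((rack(.022,-.093,.133),T))
q,d=grab_frame('side');cv2.imwrite('pics/p3.png',cv2.resize(q[130:300,220:370],None,fx=3,fy=3)[:,:,::-1])
E
```

```text
t 3.25 tcp [0.603 0.203 0.135] F [ 0.327 -0.361  0.174] w -0.0021131477984923878 g 0.3587673185393214
[-1.665 -0.104  0.075] [ 0.002 -0.006  0.002]
```

View pics/p3.png

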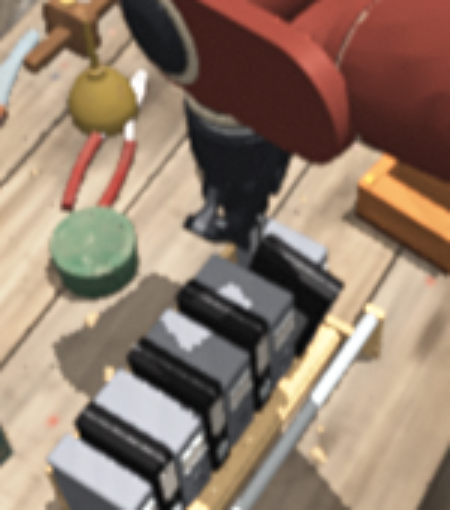

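The first case, at about (295,270) in the crop, is tipping cleanly. Continue to the lean and lift off.

jog_arm:
  targets:
    - [[-0.3,0,0],[0,0,0],0]
    - [[-0.6,0,0],[0,0,0],0]
    - [[-0.9,0,0],[0,0,0],0]
    - [[-1.2,0,0],[0,0,0],0]
    - [[-1.4,0,0],[0,0,0],0]
    - [[-1.65,0,0],[0,0,0],0]
    - [[-1.65,0,0],[0,0,0],0]
    - [[-1.4,0,-2.4],[0,0,0],0]

```text
time: 4.3
tool_pos: [0.5681, 0.186, 0.1882]
tool_rot: [-0.0, 0.972, 0.233, -0.007]
contact_force: [0.4, 0.8, 0.0]
gripper_width: 0.001
grasp_force: 0.0
```

```bash
python3 - <<'E'
from h import *
T=rot(RY);go((rack(.1,-.031,.2),T),(rack(.1,-.031,.133),T))
q,d=grab_frame('side');cv2.imwrite('pics/p4.png',cv2.resize(q[130:300,220:370],None,fx=3,fy=3)[:,:,::-1])
E
```

```text
t 4.3 tcp [0.568 0.186 0.188] F [0.428 0.798 0.046] w 0.0012522146353409619 g 0.0
[ 2.993 -2.542 -0.501] [-0.026  0.09  -0.001]
[ 3.027 -2.533  2.178] [-0.026  0.09  -0.001]
```

View pics/p4.png

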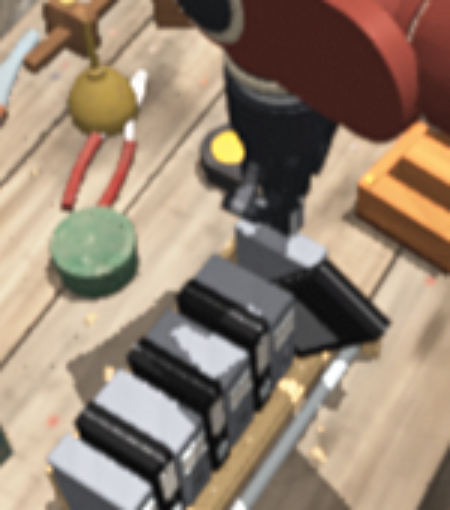

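The first case leans on the rail at (340,310). Next case.

jog_arm:
  targets:
    - [[3.0,-2.54,-0.4],[0,0,0],0]
    - [[3.0,-2.54,-0.4],[0,0,0],0]
    - [[3.0,-2.54,-0.4],[0,0,0],0]
    - [[3.0,-2.54,2.0],[0,0,0],0]
    - [[3.0,-2.54,2.2],[0,0,0],0]
    - [[3.0,-2.54,2.2],[0,0,0],0]
    - [[2.6,-2.54,2.2],[0,0,0],0]
    - [[2.2,-2.54,2.2],[0,0,0],0]

```text
time: 5.35
tool_pos: [0.5951, 0.2692, 0.1441]
tool_rot: [-0.001, 0.972, 0.233, 0.005]
contact_force: [4.6, 2.0, 9.9]
gripper_width: 0.002
grasp_force: 5.4
```

```bash
python3 - <<'E'
from h import *
T=rot(RY);go((rack(.022,-.031,.133),T))
E
```

```text
t 5.35 tcp [0.595 0.269 0.144] F [4.635 1.997 9.868] w 0.0022439524557322315 g 5.4303063824772835
[-2.6   -0.067  0.418] [ 0.009 -0.074 -0.001]
```

The tip landed on the case's top edge (z = 0.144, 10 N up). Lift, back off, and retry.

jog_arm:
  targets:
    - [[0.2,0,-1],[0,0,0],0]
    - [[0.9,-0.07,-1.2],[0,0,0],0]
    - [[0.9,-0.07,-1.2],[0,0,0],0]
    - [[0.9,-0.07,-1.2],[0,0,0],0]

```text
time: 5.85
tool_pos: [0.6109, 0.2799, 0.1694]
tool_rot: [0.0, 0.972, 0.234, -0.0]
contact_force: [-0.4, 0.3, -0.4]
gripper_width: -0.001
grasp_force: 0.0
```

```bash
python3 - <<'E'
from h import *
T=rot(RY);go((rack(.1,-.031,.133),T),(rack(.022,-.031,.133),T))
q,d=grab_frame('side');cv2.imwrite('pics/p5.png',cv2.resize(q[130:300,220:370],None,fx=3,fy=3)[:,:,::-1])
E
```

```text
t 5.85 tcp [0.611 0.28  0.169] F [-0.424  0.251 -0.418] w -0.0008835969194062487 g 0.0
[-0.231  0.027  1.457] [0.    0.004 0.001]
[-3.351  0.027  1.458] [0.    0.004 0.001]
```

View pics/p5.png

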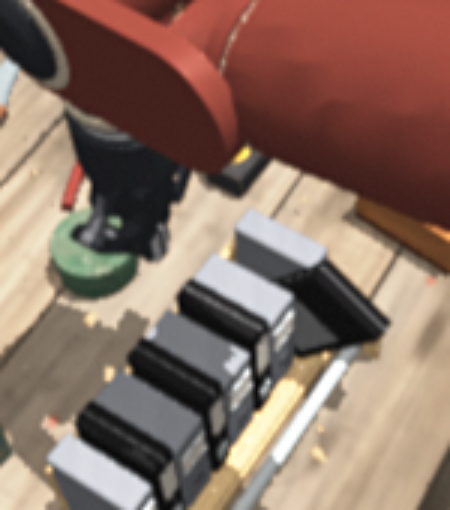

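The second case is still upright and undisturbed, with the tip clear behind it at (155,250). Descend, then pull.

jog_arm:
  targets:
    - [[0,0.03,1.45],[0,0,0],0]
    - [[0,0.03,1.45],[0,0,0],0]
    - [[0,0.03,1.45],[0,0,0],0]
    - [[-0.5,0.03,1.45],[0,0,0],0]
    - [[-0.9,0.03,1.45],[0,0,0],0]
    - [[-1.3,0.03,1.45],[0,0,0],0]
    - [[-1.6,0.03,1.45],[0,0,0],0]
    - [[-1.9,0.03,1.45],[0,0,0],0]

```text
time: 6.9
tool_pos: [0.569, 0.2577, 0.1332]
tool_rot: [-0.0, 0.972, 0.234, 0.0]
contact_force: [0.6, 0.0, 1.2]
gripper_width: -0.004
grasp_force: 0.3
```

jog_arm:
  targets:
    - [[-0.3,0,0],[0,0,0],0]
    - [[-0.6,0,0],[0,0,0],0]
    - [[-0.9,0,0],[0,0,0],0]
    - [[-1.2,0,0],[0,0,0],0]
    - [[-1.45,0,0],[0,0,0],0]
    - [[-1.45,0,0],[0,0,0],0]
    - [[-1.45,0,0],[0,0,0],0]
    - [[-1.2,0,-2.4],[0,0,0],0]

```text
time: 7.9
tool_pos: [0.539, 0.2431, 0.1869]
tool_rot: [0.0, 0.972, 0.233, -0.007]
contact_force: [1.0, 1.4, -0.4]
gripper_width: -0.002
grasp_force: 0.0
```

```bash
python3 - <<'E'
from h import *
T=rot(RY);go((rack(.106,.031,.2),T),(rack(.106,.031,.133),T))
E
```

```text
t 7.9 tcp [0.539 0.243 0.187] F [ 1.026  1.445 -0.365] w -0.0022660358993232114 g 0.0
[ 3.233 -2.458 -0.561] [-0.017  0.094  0.   ]
[ 3.268 -2.452  2.119] [-0.017  0.094  0.   ]
```

jog_arm:
  targets:
    - [[0.5,0,-0.6],[0,0,0],0]
    - [[3.2,-2.45,-0.6],[0,0,0],0]
    - [[3.2,-2.45,-0.6],[0,0,0],0]
    - [[3.2,-2.45,-0.6],[0,0,0],0]
    - [[3.2,-2.45,-0.6],[0,0,0],0]
    - [[3.2,-2.45,-0.6],[0,0,0],0]

```text
time: 8.65
tool_pos: [0.5862, 0.3344, 0.2081]
tool_rot: [0.0, 0.972, 0.233, -0.0]
contact_force: [0.4, 0.0, 1.2]
gripper_width: -0.0
grasp_force: 0.0
```

```bash
python3 - <<'E'
from h import *
T=rot(RY);go((rack(.106,.031,.133),T),(rack(.022,.031,.133),T))
E
```

```text
t 8.65 tcp [0.586 0.334 0.208] F [0.393 0.048 1.186] w -0.0003233732942828224 g 0.0
[-0.1   -0.061  3.004] [ 0.001  0.002 -0.005]
[-3.46  -0.059  3.005] [ 0.001  0.002 -0.005]
```

jog_arm:
  targets:
    - [[-0.1,-0.06,2.4],[0,0,0],0]
    - [[-0.1,-0.06,3.0],[0,0,0],0]
    - [[-0.1,-0.06,3.0],[0,0,0],0]
    - [[-0.6,-0.06,3.0],[0,0,0],0]
    - [[-1.0,-0.06,3.0],[0,0,0],0]
    - [[-1.4,-0.06,3.0],[0,0,0],0]
    - [[-1.7,-0.06,3.0],[0,0,0],0]
    - [[-2.0,-0.06,3.0],[0,0,0],0]

```text
time: 9.65
tool_pos: [0.5406, 0.3136, 0.1333]
tool_rot: [-0.0, 0.972, 0.234, 0.0]
contact_force: [0.5, 0.4, 0.8]
gripper_width: -0.006
grasp_force: 0.3
```

jog_arm:
  targets:
    - [[-0.3,0,0],[0,0,0],0]
    - [[-0.6,0,0],[0,0,0],0]
    - [[-0.9,0,0],[0,0,0],0]
    - [[-1.2,0,0],[0,0,0],0]
    - [[-1.45,0,0],[0,0,0],0]
    - [[-1.45,0,0],[0,0,0],0]
    - [[-1.45,0,0],[0,0,0],0]
    - [[-1.2,0,-2.4],[0,0,0],0]

```text
time: 10.65
tool_pos: [0.5106, 0.2986, 0.1869]
tool_rot: [0.001, 0.972, 0.233, -0.007]
contact_force: [1.1, -0.8, -0.7]
gripper_width: 0.001
grasp_force: 0.0
```

jog_arm:
  targets:
    - [[0.5,0,-0.6],[0,0,0],0]
    - [[3.2,-2.45,-0.6],[0,0,0],0]
    - [[3.2,-2.45,-0.6],[0,0,0],0]
    - [[3.2,-2.45,-0.6],[0,0,0],0]
    - [[3.2,-2.45,-0.6],[0,0,0],0]
    - [[3.2,-2.45,-0.6],[0,0,0],0]

```text
time: 11.4
tool_pos: [0.5577, 0.3903, 0.2081]
tool_rot: [0.0, 0.972, 0.233, -0.0]
contact_force: [0.3, 0.3, -0.6]
gripper_width: -0.002
grasp_force: 0.0
```

```bash
python3 - <<'E'
from h import *
T=rot(RY);go((rack(.106,.093,.133),T),(rack(.022,.093,.133),T))
q,d=grab_frame('side');cv2.imwrite('pics/p6.png',cv2.resize(q[180:330,220:370],None,fx=3,fy=3)[:,:,::-1])
E
```

```text
t 11.4 tcp [0.558 0.39  0.208] F [ 0.27   0.31  -0.586] w -0.0024782698537291247 g 0.0
[-0.101 -0.031  3.005] [ 0.001  0.002 -0.005]
[-3.461 -0.029  3.005] [ 0.001  0.002 -0.005]
```

View pics/p6.png

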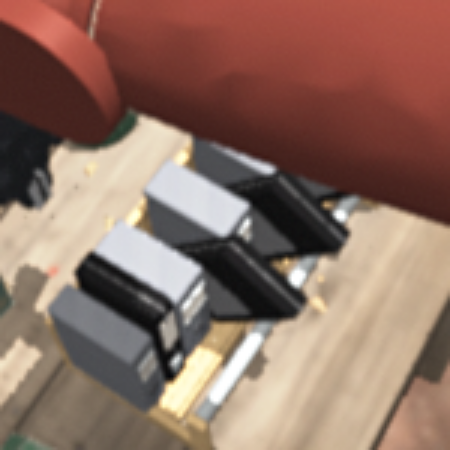

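Cases 2 and 3 lean on the rail at (310,220) and (260,280). Only the last one, at (130,300), is still upright.

jog_arm:
  targets:
    - [[-0.1,-0.03,2.4],[0,0,0],0]
    - [[-0.1,-0.03,3.0],[0,0,0],0]
    - [[-0.1,-0.03,3.0],[0,0,0],0]
    - [[-0.6,-0.03,3.0],[0,0,0],0]
    - [[-1.0,-0.03,3.0],[0,0,0],0]
    - [[-1.4,-0.03,3.0],[0,0,0],0]
    - [[-1.7,-0.03,3.0],[0,0,0],0]
    - [[-2.0,-0.03,3.0],[0,0,0],0]

```text
time: 12.45
tool_pos: [0.5124, 0.3689, 0.1333]
tool_rot: [-0.0, 0.972, 0.234, 0.0]
contact_force: [-0.2, 0.0, 0.3]
gripper_width: 0.0
grasp_force: 0.2
```

jog_arm:
  targets:
    - [[-0.3,0,0],[0,0,0],0]
    - [[-0.6,0,0],[0,0,0],0]
    - [[-0.9,0,0],[0,0,0],0]
    - [[-1.2,0,0],[0,0,0],0]
    - [[-1.45,0,0],[0,0,0],0]
    - [[-1.45,0,0],[0,0,0],0]
    - [[-1.45,0,0],[0,0,0],0]
    - [[-1.2,0,-2.4],[0,0,0],0]

```text
time: 13.45
tool_pos: [0.4827, 0.3535, 0.1869]
tool_rot: [0.002, 0.972, 0.233, -0.006]
contact_force: [1.6, 0.2, 0.5]
gripper_width: 0.002
grasp_force: 0.0
```

jog_arm:
  targets:
    - [[1.0,0,-3],[0,0,0],50]
    - [[3.0,0,-5.5],[0,0,0],50]
    - [[4.0,0,-6],[0,0,0],50]
    - [[4.0,0,-6],[0,0,0],50]
    - [[4.0,0,-6],[0,0,0],50]

```text
time: 14.08
tool_pos: [0.5748, 0.4006, 0.3414]
tool_rot: [0.0, 0.972, 0.234, -0.001]
contact_force: [-0.6, 0.2, -1.0]
gripper_width: 0.498
grasp_force: 0.0
```

```bash
python3 - <<'E'
from h import *
go()
p,d=grab_frame('top');q,e=grab_frame('side')
np.savez('k1.npz',p=p,d=d,q=q,e=e)
cv2.imwrite('pics/p7.png',np.hstack([p[140:320,170:480],q[120:330,230:440][:180]])[:,:,::-1])
E
```

```text
t 14.075 tcp [0.575 0.401 0.341] F [-0.636  0.22  -0.967] w 0.49800113454174694 g 0.0
```

View pics/p7.png

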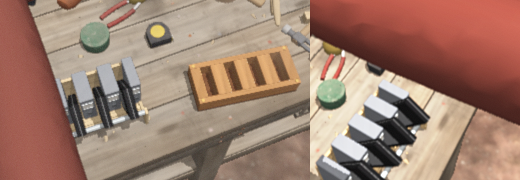

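All four cases now lean on the rail, and the stand is empty at (245,78). Now I'll measure the leaning cases and the stand from depth.

```bash
cat >> h.py <<'E'
def stand(d,n='top',g=None):
    P=cloud(n,d);m=(np.abs(P[...,2]-.055)<.005)&(np.abs(P[...,0]-.65)<.2)&(np.abs(P[...,1]+.1)<.22)&(d>0)
    k,l,st,ce=cv2.connectedComponentsWithStats(m.astype(np.uint8));i=1+np.argmax(st[1:,4])
    r=cv2.minAreaRect(P[l==i][:,:2].astype(np.float32)*1000);return st[i,4],r,P[l==i].mean(0)
def inrack(P):
    c,s=np.cos(RY),np.sin(RY);q=P[...,:2]-RC
    return np.stack([q@[c,s]+.04,q@[-s,c],P[...,2]],-1)
E
python3 - <<'E'
from h import *
k=np.load('k1.npz')
for n,d in(('top',k['d']),('side',k['e'])):
    print(stand(d,n))
    Q=inrack(cloud(n,d))[d>0]
    for y in(-.093,-.031,.031,.093):
        m=(np.abs(Q[:,1]-y)<.018)&(Q[:,0]<.03)&(Q[:,0]>-.1)&(Q[:,2]>.1)&(Q[:,2]<.2);A=Q[m]
        if len(A)>20:
            b=A[A[:,2].argmax()];f=A[A[:,0].argmin()]
            t=A[A[:,2]>.13]; print(n,y,len(A),'back top',b,'front top',f,'ymid',(np.percentile(t[:,1],2)+np.percentile(t[:,1],98))/2, np.ptp(t[:,1]))
E
```

```text
(np.int32(2910), ((665.9580078125, -104.21614074707031), (112.12965393066406, 264.49261474609375), 20.978145599365234), array([ 0.664, -0.104,  0.055]))
top -0.093 461 back top [-0.015 -0.088  0.165] front top [-0.07  -0.09   0.124] ymid -0.09247298219224165 0.033140144327529
top -0.031 439 back top [-0.011 -0.031  0.164] front top [-0.07  -0.038  0.125] ymid -0.0308220515862906 0.03416420558701795
top 0.031 442 back top [-0.012  0.027  0.166] front top [-0.069  0.035  0.12 ] ymid 0.03175394757785155 0.03497011919317221Traceback (most recent call last):
  File "<stdin>", line 4, in <module>
  File "h.py", line 38, in stand
    k,l,st,ce=cv2.connectedComponentsWithStats(m.astype(np.uint8));i=1+np.argmax(st[1:,4])
                                                                       ~~~~~~~~~^^^^^^^^^^
    return _wrapfunc(a, 'argmax', axis=axis, out=out, **kwds)
    return bound(*args, **kwds)
ValueError: attempt to get argmax of an empty sequence
```

The stand has already been knocked, to about (0.666, −0.104). The leaning cases match the geometry (lean ≈ 0.6). Approach the y = −93 case with a tilted tool.

```bash
cat >> h.py <<'E'
LT=rot(RY,-.6)
def lean(y,back=0,L=.082):
    u=np.array([-np.sin(.6),np.cos(.6)]);v=np.array([np.cos(.6),np.sin(.6)])
    a=(L+back)*u+.037*v;return rack(a[0],y,.012+a[1])
E
python3 - <<'E'
from h import *
print(LT.apply([0,0,1]),LT.apply([0,1,0]))
go((lean(-.093,.16),LT),(lean(-.093,.08),LT),(lean(-.093),LT))
E
```

```text
[ 0.503  0.256 -0.825] [ 0.454 -0.891 -0.   ]
t 14.175 tcp [0.574 0.4   0.341] F [-0.278 -0.401 -0.283] w 0.5002475110769568 g 0.0
[-9.332  7.467  4.357] [-0.     4.326  0.002]
[-7.515  7.468  6.991] [-0.     4.326  0.002]
[-5.697  7.468  9.625] [-0.     4.326  0.002]
```

jog_arm:
  targets:
    - [[-2,2,0],[0,1,0],50]
    - [[-4,4,1],[0,2,0],50]
    - [[-6,6,2],[0,3,0],50]
    - [[-9.3,7.47,4.3],[0,4.33,0],50]
    - [[-9.3,7.47,4.3],[0,4.33,0],50]
    - [[-9.3,7.47,4.3],[0,4.33,0],50]
    - [[-9.3,7.47,4.3],[0,4.33,0],50]
    - [[-9.3,7.47,4.3],[0,4.33,0],50]

```text
time: 15.18
tool_pos: [0.4531, 0.1294, 0.236]
tool_rot: [-0.07, 0.928, 0.223, 0.29]
contact_force: [0.7, 0.2, -0.1]
gripper_width: 0.499
grasp_force: 0.0
```

```bash
python3 - <<'E'
from h import *
go((lean(-.093,.16),LT),(lean(-.093,.08),LT),(lean(-.093),LT))
E
```

```text
t 15.175 tcp [0.453 0.129 0.236] F [ 0.687  0.171 -0.072] w 0.49888421537597366 g 0.0
[-0.176  0.011  0.044] [-0.002 -0.038  0.004]
[-0.193  0.011  3.244] [-0.002 -0.038  0.004]
[-0.21   0.012  6.444] [-0.002 -0.038  0.004]
```

Descend along the case axis, then grip.

jog_arm:
  targets:
    - [[-0.15,0,2],[0,-0.04,0],50]
    - [[-0.18,0,4],[0,-0.04,0],50]
    - [[-0.2,0,5],[0,-0.04,0],50]
    - [[-0.2,0,6],[0,-0.04,0],50]
    - [[-0.2,0,6.4],[0,-0.04,0],50]
    - [[-0.2,0,6.4],[0,-0.04,0],50]
    - [[-0.2,0,6.4],[0,-0.04,0],50]

```text
time: 16.05
tool_pos: [0.5309, 0.1686, 0.1024]
tool_rot: [-0.069, 0.929, 0.223, 0.288]
contact_force: [-0.3, -0.2, -0.3]
gripper_width: 0.501
grasp_force: 0.0
```

```bash
python3 - <<'E'
from h import *
go((lean(-.093),LT))
d=grab_frame('top')[1];print(stand(d))
E
```

```text
t 16.05 tcp [0.531 0.169 0.102] F [-0.286 -0.225 -0.3  ] w 0.5007359023407519 g 0.0
[-0.034 -0.005  0.066] [ 0.002 -0.005  0.006]
(np.int32(2900), ((665.9154663085938, -105.03791809082031), (112.75360107421875, 265.8221740722656), 20.73263168334961), array([ 0.664, -0.104,  0.055]))
```

jog_arm:
  targets:
    - [[0,0,0],[0,0,0],0]
    - [[0,0,0],[0,0,0],0]
    - [[0,0,0],[0,0,0],0]
    - [[0.28,0,-0.41],[0,0,0],0]
    - [[0.85,0,-1.24],[0,0,0],0]
    - [[1.7,0,-2.48],[0,0,0],0]
    - [[2.8,0,-4.1],[0,0,0],0]
    - [[3.67,0,-5.36],[0,0,0],0]

```text
time: 17.1
tool_pos: [0.53, 0.1683, 0.2652]
tool_rot: [-0.069, 0.929, 0.223, 0.287]
contact_force: [0.9, 0.6, -2.9]
gripper_width: 0.248
grasp_force: 59.3
```

```bash
cat >> h.py <<'E'
SC=np.array([.666,-.1047]);SY=np.radians(20.85)
ST=rot(SY)
def slot(y,z,x=0):
    c,s=np.cos(SY),np.sin(SY);return np.array([SC[0]+c*x-s*y,SC[1]+s*x+c*y,z])
E
python3 - <<'E'
from h import *
go((slot(-.093,.27),ST),(slot(-.093,.094),ST))
E
```

```text
t 17.1 tcp [0.53  0.168 0.265] F [ 0.876  0.611 -2.938] w 0.24792615624794417 g 59.32834357023239
[-0.316 15.899 -0.441] [-0.228 -4.283  0.746]
[-4.283 15.897  5.374] [-0.228 -4.283  0.746]
```

jog_arm:
  targets:
    - [[-0.1,15.9,-0.8],[-0.23,-4.28,0.75],0]
    - [[-0.1,15.9,-0.8],[-0.23,-4.28,0.75],0]
    - [[-0.1,15.9,-0.8],[-0.23,-4.28,0.75],0]
    - [[-0.1,15.9,-0.8],[-0.23,-4.28,0.75],0]
    - [[-0.1,15.9,-0.8],[-0.23,-4.28,0.75],0]
    - [[-0.1,15.9,-0.8],[-0.23,-4.28,0.75],0]
    - [[-0.1,15.9,-0.8],[-0.23,-4.28,0.75],0]
    - [[-0.1,15.9,-0.8],[-0.23,-4.28,0.75],0]

```text
time: 18.1
tool_pos: [0.6989, -0.1936, 0.2773]
tool_rot: [-0.001, 0.984, 0.179, -0.001]
contact_force: [-0.4, 0.2, -2.8]
gripper_width: 0.249
grasp_force: 60.2
```

jog_arm:
  targets:
    - [[0,0,0],[0,0,0],0]
    - [[0,0,0],[0,0,0],0]

```text
time: 18.35
tool_pos: [0.6988, -0.1904, 0.2788]
tool_rot: [-0.0, 0.983, 0.181, 0.0]
contact_force: [-0.6, 0.3, -2.8]
gripper_width: 0.249
grasp_force: 60.2
```

```bash
cat >> h.py <<'E'
def held(n='side'):
    s,p,R=now();q,d=grab_frame(n);P=cloud(n,d);L=R.inv().apply((P.reshape(-1,3)-p))
    m=(d.ravel()>0)&(L[:,2]>.006)&(L[:,2]<.15)&(np.abs(L[:,1])<.03)&(np.abs(L[:,0])<.08)
    A=L[m];print('held',m.sum(),'zmax',np.percentile(A[:,2],[50,98]),'x',np.percentile(A[:,0],[2,98]),'y',np.percentile(A[:,1],[2,98]))
    b=A[:,2];x=A[:,0]
    for lo in np.arange(.01,.09,.02):
        B=A[(b>=lo)&(b<lo+.02)]
        if len(B)>5:print(round(lo,2),len(B),np.percentile(B[:,0],[3,97]),np.percentile(B[:,1],[3,97]))
E
python3 - <<'E'
from h import *
go((slot(-.093,.27),ST),(slot(-.093,.15),ST))
held('side');held('top')
print(stand(grab_frame('top')[1]))
E
```

```text
t 18.35 tcp [ 0.699 -0.19   0.279] F [-0.649  0.312 -2.777] w 0.24911706834983965 g 60.15379250049591
[-0.008  0.048  0.351] [-0.004 -0.005  0.006]
[-0.011  0.05   5.151] [-0.004 -0.005  0.006]
held 714 zmax [0.045 0.086] x [-0.033  0.039] y [-0.016  0.   ]
0.01 184 [-0.033  0.037] [-0.015 -0.003]
0.03 179 [-0.032  0.038] [-0.015 -0.001]
0.05 168 [-0.033  0.038] [-0.015 -0.003]
0.07 142 [-0.032  0.038] [-0.015 -0.002]Traceback (most recent call last):
  File "<stdin>", line 3, in <module>
  File "h.py", line 54, in held
    A=L[m];print('held',m.sum(),'zmax',np.percentile(A[:,2],[50,98]),'x',np.percentile(A[:,0],[2,98]),'y',np.percentile(A[:,1],[2,98]))
                                       ~~~~~~~~~~~~~^^^^^^^^^^^^^^^^
    return _quantile_unchecked(
        a, q, axis, out, overwrite_input, method, keepdims, weights)
    return _ureduce(a,
                    func=_quantile_ureduce_func,
    ...<5 lines>...
                    overwrite_input=overwrite_input,
                    method=method)
    r = func(a, **kwargs)
    result = _quantile(arr,
                       quantiles=q,
    ...<2 lines>...
                       out=out,
                       weights=wgt)
    slices_having_nans = np.isnan(arr[-1, ...])
                                  ~~~^^^^^^^^^
IndexError: index -1 is out of bounds for axis 0 with size 0
```

jog_arm:
  targets:
    - [[-0.1,0.04,2],[0,0,0],0]
    - [[-0.1,0.04,4],[0,0,0],0]
    - [[-0.1,0.04,4.9],[0,0,0],0]
    - [[-0.1,0.04,4.9],[0,0,0],0]
    - [[-0.1,0.04,4.9],[0,0,0],0]

```text
time: 19.08
tool_pos: [0.6988, -0.1939, 0.1593]
tool_rot: [0.001, 0.984, 0.181, 0.002]
contact_force: [0.6, 0.1, -1.1]
gripper_width: 0.248
grasp_force: 60.1
```

```bash
python3 - <<'E'
from h import *
go((slot(-.093,.094),ST))
for n in('top','side'):
    d=grab_frame(n)[1]
    try:print(n,stand(d,n))
    except Exception as e:print(n,'none')
held()
E
```

```text
t 19.075 tcp [ 0.699 -0.194  0.159] F [ 0.563  0.071 -1.072] w 0.248292370918548 g 60.07130563259125
[ 0.034 -0.09   2.611] [ 0.02  -0.03  -0.002]
top (np.int32(1441), ((651.1975708007812, -67.068603515625), (112.50785827636719, 184.29367065429688), 20.47967529296875), array([ 0.65 , -0.041,  0.055]))
side (np.int32(1720), ((666.4092407226562, -101.89521789550781), (110.74005126953125, 266.06207275390625), 20.827253341674805), array([ 0.656, -0.084,  0.054]))
held 959 zmax [0.078 0.138] x [-0.053  0.05 ] y [-0.028  0.025]
0.01 143 [-0.033  0.038] [-0.015 -0.001]
0.03 134 [-0.032  0.037] [-0.015 -0.003]
0.05 128 [-0.033  0.038] [-0.015 -0.004]
0.07 104 [-0.032  0.038] [-0.015 -0.004]
```

jog_arm:
  targets:
    - [[0,0,0],[0,0,0],0]
    - [[0,0,0],[0,0,0],0]

```text
time: 19.48
tool_pos: [0.6974, -0.1936, 0.1567]
tool_rot: [0.0, 0.984, 0.181, 0.001]
contact_force: [-0.7, 0.3, -2.3]
gripper_width: 0.251
grasp_force: 60.1
```

```bash
python3 - <<'E'
from h import *
go((slot(-.093,.094,-.0025),ST))
s=state();print(s['ft_torque'],s['joint_vel'])
E
```

```text
t 19.475 tcp [ 0.697 -0.194  0.157] F [-0.702  0.317 -2.285] w 0.25071064566594375 g 60.07610499858856
[-0.013 -0.052  2.509] [ 0.002 -0.01  -0.003]
[-0.033  0.006  0.015] [-0.     0.005  0.006 -0.    -0.001  0.   ]
```

jog_arm:
  targets:
    - [[0,-0.05,0.2],[0,0,0],0]
    - [[0,-0.05,0.5],[0,0,0],0]
    - [[0,-0.05,0.8],[0,0,0],0]
    - [[0,-0.05,1.0],[0,0,0],0]
    - [[0,-0.05,1.2],[0,0,0],0]
    - [[0,-0.05,1.2],[0,0,0],0]

```text
time: 20.23
tool_pos: [0.6965, -0.1922, 0.1254]
tool_rot: [-0.0, 0.984, 0.181, -0.0]
contact_force: [0.3, -0.3, -3.2]
gripper_width: 0.248
grasp_force: 60.1
```

```bash
python3 - <<'E'
from h import *
go((slot(-.093,.0965,-.0025),ST))
E
```

```text
t 20.225 tcp [ 0.696 -0.192  0.125] F [ 0.331 -0.297 -3.185] w 0.2479240997964324 g 60.07707059383392
[0.006 0.015 1.155] [-0.007  0.    -0.003]
```

It has entered the slot freely (bottom ≈ 0.039, no load). Down to the floor.

jog_arm:
  targets:
    - [[0,0.01,0.3],[0,0,0],0]
    - [[0,0.01,0.6],[0,0,0],0]
    - [[0,0.01,0.8],[0,0,0],0]
    - [[0,0.01,0.95],[0,0,0],0]
    - [[0,0.01,1.05],[0,0,0],0]
    - [[0,0.01,1.15],[0,0,0],0]
    - [[0,0.01,1.2],[0,0,0],0]

```text
time: 21.1
tool_pos: [0.6975, -0.1925, 0.0986]
tool_rot: [-0.0, 0.984, 0.181, 0.001]
contact_force: [-3.4, 1.8, 7.9]
gripper_width: 0.252
grasp_force: 61.5
```

```bash
python3 - <<'E'
from h import *
go((slot(-.093,.0965,-.0025),ST))
E
```

```text
t 21.1 tcp [ 0.697 -0.193  0.099] F [-3.391  1.835  7.853] w 0.25238304578607923 g 61.48933321237564
[-0.026 -0.011  0.083] [ 0.001 -0.01  -0.003]
```

Floor contact. Release, rise, and head back.

jog_arm:
  targets:
    - [[0,0,0],[0,0,0],50]
    - [[0,0,0],[0,0,0],50]
    - [[0,0,0],[0,0,0],50]
    - [[0,0,-1.5],[0,0,0],50]
    - [[0,0,-3.5],[0,0,0],50]
    - [[0,0,-5.5],[0,0,0],50]
    - [[0,0,-5.5],[0,0,0],50]
    - [[0,0,-5.5],[0,0,0],50]

```text
time: 22.1
tool_pos: [0.6967, -0.1926, 0.2333]
tool_rot: [-0.0, 0.984, 0.181, 0.0]
contact_force: [0.2, 0.0, -1.7]
gripper_width: 0.496
grasp_force: 0.0
```

```bash
cat >> h.py <<'E'
def placed(n='side'):
    d=grab_frame(n)[1];P=cloud(n,d);c,s=np.cos(SY),np.sin(SY);q=P[...,:2]-SC
    X=q@[c,s];Y=q@[-s,c];Z=P[...,2]
    for y in(.093,.031,-.031,-.093):
        m=(d>0)&(abs(X)<.045)&(abs(Y-y)<.02)&(Z>.1)&(Z<.17)
        if m.sum()>20:
            t=m&(Z>np.percentile(Z[m],97)-.01)
            print(n,'slot',y,m.sum(),'top',np.percentile(Z[m],97),'x',np.percentile(X[t],[3,97]),'y',np.percentile(Y[t],[3,97]))
E
python3 - <<'E'
from h import *
placed();placed('top')
go((lean(-.031,.16),LT),(lean(-.031),LT))
E
```

```text
side slot -0.093 405 top 0.14332413680802808 x [-0.033  0.037] y [-0.099 -0.079]
t 22.2 tcp [ 0.696 -0.192  0.231] F [-0.579  0.2   -0.699] w 0.4966581261646958 g 0.0
[ -4.889 -17.922  -0.002] [ 0.212  4.306 -0.755]
[ -1.287 -18.297   5.274] [ 0.212  4.306 -0.755]
```

Case 1 is seated (top ≈ 0.143). Next, the case at y = −31.

jog_arm:
  targets:
    - [[-3.0,-4,-0.8],[0,0,0],50]
    - [[-4.9,-17.9,-0.3],[0.21,4.3,-0.75],50]
    - [[-4.9,-17.9,-0.3],[0.21,4.3,-0.75],50]
    - [[-4.9,-17.9,-0.3],[0.21,4.3,-0.75],50]
    - [[-4.9,-17.9,-0.3],[0.21,4.3,-0.75],50]
    - [[-4.9,-17.9,-0.3],[0.21,4.3,-0.75],50]
    - [[-4.9,-17.9,-0.3],[0.21,4.3,-0.75],50]
    - [[-4.9,-17.9,-0.3],[0.21,4.3,-0.75],50]

```text
time: 23.2
tool_pos: [0.421, 0.1838, 0.2391]
tool_rot: [-0.068, 0.929, 0.224, 0.288]
contact_force: [-0.3, -0.2, 0.2]
gripper_width: 0.5
grasp_force: 0.0
```

jog_arm:
  targets:
    - [[0,0,0],[0,0,0],50]
    - [[0,0,0],[0,0,0],50]
    - [[0,0,0],[0,0,0],50]

```text
time: 23.58
tool_pos: [0.4237, 0.1811, 0.2404]
tool_rot: [-0.067, 0.929, 0.222, 0.288]
contact_force: [0.2, -0.4, 0.1]
gripper_width: 0.501
grasp_force: 0.0
```

```bash
python3 - <<'E'
from h import *
go((lean(-.031,.16),LT),(lean(-.031),LT))
Q=inrack(cloud('side',(d:=grab_frame('side')[1])))[d>0]
for y in(-.031,.031,.093):
    m=(np.abs(Q[:,1]-y)<.018)&(Q[:,0]<.03)&(Q[:,0]>-.1)&(Q[:,2]>.1)&(Q[:,2]<.2);A=Q[m]
    if len(A)>20:print(y,len(A),A[A[:,2].argmax()],A[A[:,0].argmin()])
E
```

```text
t 23.575 tcp [0.424 0.181 0.24 ] F [ 0.195 -0.45   0.128] w 0.5014697578388704 g 0.0
[-0.185 -0.095  0.251] [ 0.025 -0.001 -0.006]
[-0.186 -0.118  6.651] [ 0.025 -0.001 -0.006]
-0.031 614 [-0.009 -0.023  0.162] [-0.069 -0.028  0.119]
0.031 634 [-0.01   0.034  0.163] [-0.068  0.034  0.119]
0.093 673 [-0.009  0.093  0.163] [-0.069  0.093  0.118]
```

jog_arm:
  targets:
    - [[-0.18,-0.11,2],[0.02,0,0],50]
    - [[-0.18,-0.11,4],[0.02,0,0],50]
    - [[-0.18,-0.11,5.5],[0.02,0,0],50]
    - [[-0.18,-0.11,6.3],[0.02,0,0],50]
    - [[-0.18,-0.11,6.65],[0.02,0,0],50]
    - [[-0.18,-0.11,6.65],[0.02,0,0],50]
    - [[-0.18,-0.11,6.65],[0.02,0,0],50]
    - [[-0.18,-0.11,6.65],[0.02,0,0],0]

```text
time: 24.62
tool_pos: [0.5032, 0.2251, 0.1029]
tool_rot: [-0.069, 0.928, 0.223, 0.289]
contact_force: [-0.2, 0.6, 0.1]
gripper_width: 0.298
grasp_force: 0.0
```

jog_arm:
  targets:
    - [[0,0,0],[0,0,0],0]
    - [[0,0,0],[0,0,0],0]
    - [[0,0,0],[0,0,0],0]
    - [[0.28,0,-0.41],[0,0,0],0]
    - [[0.85,0,-1.24],[0,0,0],0]
    - [[1.7,0,-2.48],[0,0,0],0]
    - [[2.8,0,-4.1],[0,0,0],0]
    - [[3.8,0,-5.7],[0,0,0],0]

```text
time: 25.62
tool_pos: [0.4995, 0.224, 0.2732]
tool_rot: [-0.069, 0.929, 0.223, 0.287]
contact_force: [0.4, 1.2, -2.8]
gripper_width: 0.25
grasp_force: 59.4
```

```bash
python3 - <<'E'
from h import *
print(stand(grab_frame('top')[1]))
go((slot(-.031,.28,-.0025),ST))
E
```

```text
(np.int32(2647), ((666.0045776367188, -104.95407104492188), (112.9665298461914, 265.4900817871094), 20.4976863861084), array([ 0.657, -0.094,  0.055]))
t 25.675 tcp [0.503 0.225 0.283] F [2.422 0.277 4.493] w 0.25127770968572105 g 59.68281179666519
[-0.438 15.932 -0.082] [-0.216 -4.391  0.756]
```

jog_arm:
  targets:
    - [[-0.4,15.9,-0.2],[-0.22,-4.33,0.75],0]
    - [[-0.4,15.9,-0.2],[-0.22,-4.33,0.75],0]
    - [[-0.4,15.9,-0.2],[-0.22,-4.33,0.75],0]
    - [[-0.4,15.9,-0.2],[-0.22,-4.33,0.75],0]
    - [[-0.4,15.9,-0.2],[-0.22,-4.33,0.75],0]
    - [[-0.4,15.9,-0.2],[-0.22,-4.33,0.75],0]
    - [[-0.4,15.9,-0.2],[-0.22,-4.33,0.75],0]
    - [[-0.4,15.9,-0.2],[-0.22,-4.33,0.75],0]

```text
time: 26.68
tool_pos: [0.6714, -0.1357, 0.27]
tool_rot: [-0.001, 0.984, 0.18, -0.003]
contact_force: [0.2, 0.1, -2.1]
gripper_width: 0.252
grasp_force: 60.4
```

jog_arm:
  targets:
    - [[0,0,0],[0,0,0],0]
    - [[0,0,0],[0,0,0],0]
    - [[0,0,0],[0,0,0],0]

```text
time: 27.05
tool_pos: [0.6714, -0.1336, 0.2718]
tool_rot: [-0.0, 0.983, 0.182, -0.002]
contact_force: [1.2, -0.5, -2.2]
gripper_width: 0.254
grasp_force: 60.4
```

```bash
python3 - <<'E'
from h import *
go((slot(-.031,.157,-.0025),ST),(slot(-.031,.0965,-.0025),ST));held()
E
```

```text
t 27.05 tcp [ 0.671 -0.134  0.272] F [ 1.179 -0.512 -2.167] w 0.2537458660075983 g 60.39876848459244
[0.126 0.088 4.592] [-0.006  0.023  0.016]
[0.133 0.09  7.012] [-0.006  0.023  0.016]
held 703 zmax [0.045 0.086] x [-0.034  0.038] y [-0.015  0.001]
0.01 184 [-0.034  0.036] [-0.015 -0.001]
0.03 175 [-0.034  0.037] [-0.014 -0.001]
0.05 166 [-0.034  0.037] [-0.015 -0.002]
0.07 138 [-0.033  0.037] [-0.014 -0.001]
```

Same grip geometry as before. Lower to just above the slot, then correct.

jog_arm:
  targets:
    - [[0.13,0.09,2],[0,0.02,0],0]
    - [[0.13,0.09,3.8],[0,0.02,0],0]
    - [[0.13,0.09,4.5],[0,0.02,0],0]
    - [[0.13,0.09,4.5],[0,0.02,0],0]
    - [[0.13,0.09,4.5],[0,0.02,0],0]
    - [[0.13,0.09,4.5],[0,0.02,0],0]
    - [[0.13,0.09,4.5],[0,0.02,0],0]

```text
time: 27.98
tool_pos: [0.6757, -0.1361, 0.1606]
tool_rot: [0.0, 0.983, 0.181, 0.001]
contact_force: [-0.3, -0.3, -2.8]
gripper_width: 0.247
grasp_force: 60.2
```

```bash
python3 - <<'E'
from h import *
go((slot(-.031,.125,-.0025),ST),(slot(-.031,.0965,-.0025),ST))
E
```

```text
t 27.975 tcp [ 0.676 -0.136  0.161] F [-0.272 -0.289 -2.814] w 0.24660232145059527 g 60.23875951766968
[-0.018 -0.073  1.425] [ 0.004 -0.009  0.005]
[-0.019 -0.074  2.565] [ 0.004 -0.009  0.005]
```

jog_arm:
  targets:
    - [[-0.01,-0.07,0.1],[0,0,0],0]
    - [[-0.01,-0.07,0.4],[0,0,0],0]
    - [[-0.01,-0.07,0.7],[0,0,0],0]
    - [[-0.01,-0.07,1.0],[0,0,0],0]
    - [[-0.01,-0.07,1.3],[0,0,0],0]
    - [[-0.01,-0.07,1.6],[0,0,0],0]
    - [[-0.01,-0.07,1.6],[0,0,0],0]

```text
time: 28.85
tool_pos: [0.6734, -0.1341, 0.1177]
tool_rot: [-0.001, 0.983, 0.181, -0.001]
contact_force: [0.1, -0.1, -1.8]
gripper_width: 0.249
grasp_force: 60.3
```

```bash
python3 - <<'E'
from h import *
go((slot(-.031,.0965,-.0025),ST))
E
```

```text
t 28.85 tcp [ 0.673 -0.134  0.118] F [ 0.061 -0.061 -1.817] w 0.24866342018380924 g 60.34156322479248
[0.043 0.037 0.847] [-0.016  0.016  0.006]
```

jog_arm:
  targets:
    - [[0.03,0.03,0.25],[0,0,0],0]
    - [[0.03,0.03,0.5],[0,0,0],0]
    - [[0.03,0.03,0.65],[0,0,0],0]
    - [[0.03,0.03,0.75],[0,0,0],0]
    - [[0.03,0.03,0.85],[0,0,0],0]
    - [[0.03,0.03,0.9],[0,0,0],0]

```text
time: 29.6
tool_pos: [0.6756, -0.1346, 0.0987]
tool_rot: [-0.0, 0.983, 0.181, -0.0]
contact_force: [-3.3, 2.0, 8.4]
gripper_width: 0.25
grasp_force: 61.8
```

jog_arm:
  targets:
    - [[0,0,0],[0,0,0],50]
    - [[0,0,0],[0,0,0],50]
    - [[0,0,0],[0,0,0],50]
    - [[0,0,-1.5],[0,0,0],50]
    - [[0,0,-3.5],[0,0,0],50]
    - [[0,0,-5.5],[0,0,0],50]
    - [[0,0,-5.5],[0,0,0],50]
    - [[0,0,-5.5],[0,0,0],50]

```text
time: 30.6
tool_pos: [0.6749, -0.1347, 0.2334]
tool_rot: [-0.001, 0.983, 0.181, -0.001]
contact_force: [0.1, 0.2, -0.5]
gripper_width: 0.502
grasp_force: 0.0
```

```bash
python3 - <<'E'
from h import *
placed()
go((lean(.031,.16),LT),(lean(.031),LT))
E
```

```text
side slot -0.031 410 top 0.14305077565391924 x [-0.034  0.035] y [-0.039 -0.018]
side slot -0.093 393 top 0.14286141669821018 x [-0.033  0.037] y [-0.1   -0.079]
t 30.65 tcp [ 0.674 -0.135  0.232] F [-0.597 -0.261 -0.044] w 0.5030905315431655 g 0.0
[ -5.149 -17.93    0.039] [ 0.209  4.314 -0.747]
[ -1.539 -18.299   5.311] [ 0.209  4.314 -0.747]
```

Two are seated. Third case.

jog_arm:
  targets:
    - [[-3.0,-4,-0.8],[0,0,0],50]
    - [[-5.2,-17.93,-0.2],[0.21,4.31,-0.75],50]
    - [[-5.2,-17.93,-0.2],[0.21,4.31,-0.75],50]
    - [[-5.2,-17.93,-0.2],[0.21,4.31,-0.75],50]
    - [[-5.2,-17.93,-0.2],[0.21,4.31,-0.75],50]
    - [[-5.2,-17.93,-0.2],[0.21,4.31,-0.75],50]
    - [[-5.2,-17.93,-0.2],[0.21,4.31,-0.75],50]
    - [[-5.2,-17.93,-0.2],[0.21,4.31,-0.75],50]

```text
time: 31.65
tool_pos: [0.3914, 0.2392, 0.2369]
tool_rot: [-0.069, 0.929, 0.225, 0.287]
contact_force: [-0.1, 0.8, -0.0]
gripper_width: 0.501
grasp_force: 0.0
```

jog_arm:
  targets:
    - [[0,0,0],[0,0,0],50]
    - [[0,0,0],[0,0,0],50]
    - [[0,0,0],[0,0,0],50]
    - [[0,0,0],[0,0,0],50]

```text
time: 32.15
tool_pos: [0.3945, 0.2366, 0.2391]
tool_rot: [-0.068, 0.929, 0.222, 0.288]
contact_force: [1.3, -1.3, -0.2]
gripper_width: 0.501
grasp_force: 0.0
```

```bash
python3 - <<'E'
from h import *
go((lean(.031,.16),LT),(lean(.031),LT))
E
```

```text
t 32.15 tcp [0.394 0.237 0.239] F [ 1.301 -1.284 -0.167] w 0.5014243085970072 g 0.0
[-0.129 -0.066  0.227] [ 0.019 -0.006 -0.004]
[-0.134 -0.083  6.627] [ 0.019 -0.006 -0.004]
```

jog_arm:
  targets:
    - [[-0.15,-0.08,2],[0.02,0,0],50]
    - [[-0.15,-0.08,4],[0.02,0,0],50]
    - [[-0.15,-0.08,5.5],[0.02,0,0],50]
    - [[-0.15,-0.08,6.3],[0.02,0,0],50]
    - [[-0.15,-0.08,6.62],[0.02,0,0],50]
    - [[-0.15,-0.08,6.62],[0.02,0,0],50]
    - [[-0.15,-0.08,6.62],[0.02,0,0],50]
    - [[-0.15,-0.08,6.62],[0.02,0,0],0]

```text
time: 33.15
tool_pos: [0.4741, 0.2804, 0.1022]
tool_rot: [-0.07, 0.928, 0.224, 0.289]
contact_force: [0.7, 0.1, 0.5]
gripper_width: 0.297
grasp_force: 0.0
```

jog_arm:
  targets:
    - [[0,0,0],[0,0,0],0]
    - [[0,0,0],[0,0,0],0]
    - [[0,0,0],[0,0,0],0]
    - [[0.28,0,-0.41],[0,0,0],0]
    - [[0.85,0,-1.24],[0,0,0],0]
    - [[1.7,0,-2.48],[0,0,0],0]
    - [[2.8,0,-4.1],[0,0,0],0]
    - [[3.8,0,-5.7],[0,0,0],0]

```text
time: 34.15
tool_pos: [0.4706, 0.279, 0.2725]
tool_rot: [-0.07, 0.929, 0.224, 0.287]
contact_force: [0.4, -0.4, -2.2]
gripper_width: 0.251
grasp_force: 59.4
```

```bash
python3 - <<'E'
from h import *
print(stand(grab_frame('top')[1]),stand(grab_frame('side')[1],'side')[1])
go((slot(.031,.28,-.0025),ST))
E
```

```text
(np.int32(2347), ((666.025634765625, -104.60670471191406), (112.91053771972656, 265.2907409667969), 20.945592880249023), array([ 0.651, -0.087,  0.055])) ((678.2091674804688, -56.344635009765625), (56.75761413574219, 188.05386352539062), 20.965303421020508)
t 34.25 tcp [0.474 0.28  0.281] F [ 0.677  1.701 -1.564] w 0.25027538104872277 g 59.65324580669403
[-0.134 15.965 -0.051] [-0.237 -4.391  0.76 ]
```

jog_arm:
  targets:
    - [[0,15.97,-0.2],[-0.23,-4.33,0.75],0]
    - [[0,15.97,-0.2],[-0.23,-4.33,0.75],0]
    - [[0,15.97,-0.2],[-0.23,-4.33,0.75],0]
    - [[0,15.97,-0.2],[-0.23,-4.33,0.75],0]
    - [[0,15.97,-0.2],[-0.23,-4.33,0.75],0]
    - [[0,15.97,-0.2],[-0.23,-4.33,0.75],0]
    - [[0,15.97,-0.2],[-0.23,-4.33,0.75],0]
    - [[0,15.97,-0.2],[-0.23,-4.33,0.75],0]

```text
time: 35.25
tool_pos: [0.6508, -0.0785, 0.274]
tool_rot: [-0.001, 0.984, 0.181, -0.003]
contact_force: [-1.3, -0.0, -2.1]
gripper_width: 0.251
grasp_force: 60.3
```

jog_arm:
  targets:
    - [[0,0,0],[0,0,0],0]
    - [[0,0,2],[0,0,0],0]
    - [[0,0,3.8],[0,0,0],0]
    - [[0,0,4.4],[0,0,0],0]
    - [[0,0,4.4],[0,0,0],0]
    - [[0,0,4.4],[0,0,0],0]
    - [[0,0,4.4],[0,0,0],0]
    - [[0,0,4.4],[0,0,0],0]

```text
time: 36.25
tool_pos: [0.6515, -0.0777, 0.1677]
tool_rot: [0.001, 0.983, 0.182, -0.001]
contact_force: [-0.9, 0.1, -2.6]
gripper_width: 0.248
grasp_force: 60.2
```

```bash
python3 - <<'E'
from h import *
go((slot(.031,.125,-.0025),ST),(slot(.031,.0965,-.0025),ST));held()
E
```

```text
t 36.25 tcp [ 0.651 -0.078  0.168] F [-0.862  0.06  -2.567] w 0.24849458903374036 g 60.17343074083328
[ 0.062 -0.026  1.706] [0.006 0.013 0.011]
[ 0.064 -0.027  2.846] [0.006 0.013 0.011]
held 1043 zmax [0.085 0.147] x [-0.049  0.055] y [-0.028  0.023]
0.01 148 [-0.033  0.035] [-0.014  0.   ]
0.03 135 [-0.033  0.038] [-0.014 -0.001]
0.05 126 [-0.033  0.038] [-0.014 -0.002]
0.07 107 [-0.032  0.038] [-0.014  0.001]
```

jog_arm:
  targets:
    - [[0.06,-0.03,0.2],[0,0,0],0]
    - [[0.06,-0.03,0.5],[0,0,0],0]
    - [[0.06,-0.03,0.8],[0,0,0],0]
    - [[0.06,-0.03,1.1],[0,0,0],0]
    - [[0.06,-0.03,1.4],[0,0,0],0]
    - [[0.06,-0.03,1.7],[0,0,0],0]
    - [[0.06,-0.03,1.9],[0,0,0],0]
    - [[0.06,-0.03,1.9],[0,0,0],0]

```text
time: 37.3
tool_pos: [0.6514, -0.0763, 0.118]
tool_rot: [-0.0, 0.983, 0.182, -0.002]
contact_force: [-0.9, -0.3, -1.9]
gripper_width: 0.25
grasp_force: 60.2
```

```bash
python3 - <<'E'
from h import *
go((slot(.031,.0965,-.0025),ST))
E
```

```text
t 37.3 tcp [ 0.651 -0.076  0.118] F [-0.868 -0.32  -1.874] w 0.249704277214334 g 60.23081213235855
[0.045 0.032 0.859] [-0.008  0.032  0.011]
```

jog_arm:
  targets:
    - [[0.04,0.03,0.25],[0,0,0],0]
    - [[0.04,0.03,0.5],[0,0,0],0]
    - [[0.04,0.03,0.65],[0,0,0],0]
    - [[0.04,0.03,0.75],[0,0,0],0]
    - [[0.04,0.03,0.85],[0,0,0],0]
    - [[0.04,0.03,0.9],[0,0,0],0]

```text
time: 38.05
tool_pos: [0.6534, -0.0766, 0.0983]
tool_rot: [0.0, 0.983, 0.182, -0.002]
contact_force: [-3.3, 1.7, 8.2]
gripper_width: 0.255
grasp_force: 61.8
```

jog_arm:
  targets:
    - [[0,0,0],[0,0,0],50]
    - [[0,0,0],[0,0,0],50]
    - [[0,0,0],[0,0,0],50]
    - [[0,0,-1.5],[0,0,0],50]
    - [[0,0,-3.5],[0,0,0],50]
    - [[0,0,-5.5],[0,0,0],50]
    - [[0,0,-5.5],[0,0,0],50]
    - [[0,0,-5.5],[0,0,0],50]

```text
time: 39.05
tool_pos: [0.6531, -0.0766, 0.233]
tool_rot: [-0.0, 0.983, 0.182, -0.002]
contact_force: [0.1, 0.8, -0.7]
gripper_width: 0.502
grasp_force: 0.0
```

```bash
python3 - <<'E'
from h import *
placed()
go((lean(.093,.16),LT),(lean(.093),LT))
E
```

```text
side slot 0.031 432 top 0.14299174181712535 x [-0.033  0.036] y [0.022 0.044]
side slot -0.031 410 top 0.14267648040503092 x [-0.033  0.034] y [-0.038 -0.017]
side slot -0.093 387 top 0.14280432996144574 x [-0.033  0.035] y [-0.1   -0.079]
t 39.1 tcp [ 0.653 -0.076  0.232] F [-0.589  0.055 -1.328] w 0.5017179717996434 g 0.0
[ -5.413 -17.915   0.033] [ 0.211  4.336 -0.74 ]
[ -1.788 -18.286   5.294] [ 0.211  4.336 -0.74 ]
```

Three are seated. Last case.

jog_arm:
  targets:
    - [[-3.0,-4,-0.8],[0,0,0],50]
    - [[-5.45,-17.9,-0.1],[0.21,4.33,-0.74],50]
    - [[-5.45,-17.9,-0.1],[0.21,4.33,-0.74],50]
    - [[-5.45,-17.9,-0.1],[0.21,4.33,-0.74],50]
    - [[-5.45,-17.9,-0.1],[0.21,4.33,-0.74],50]
    - [[-5.45,-17.9,-0.1],[0.21,4.33,-0.74],50]
    - [[-5.45,-17.9,-0.1],[0.21,4.33,-0.74],50]
    - [[-5.45,-17.9,-0.1],[0.21,4.33,-0.74],50]

```text
time: 40.1
tool_pos: [0.3635, 0.2942, 0.2343]
tool_rot: [-0.068, 0.929, 0.225, 0.287]
contact_force: [-0.0, 0.5, -0.2]
gripper_width: 0.504
grasp_force: 0.0
```

jog_arm:
  targets:
    - [[0,0,0],[0,0,0],50]
    - [[0,0,0],[0,0,0],50]
    - [[0,0,0],[0,0,0],50]
    - [[0,0,0],[0,0,0],50]

```text
time: 40.6
tool_pos: [0.367, 0.2916, 0.2366]
tool_rot: [-0.068, 0.929, 0.222, 0.288]
contact_force: [-0.1, -0.7, -1.1]
gripper_width: 0.498
grasp_force: 0.0
```

```bash
python3 - <<'E'
from h import *
go((lean(.093,.16),LT),(lean(.093),LT))
E
```

```text
t 40.6 tcp [0.367 0.292 0.237] F [-0.135 -0.725 -1.089] w 0.49778433950012807 g 0.0
[-0.087 -0.084  0.132] [ 0.022 -0.007 -0.008]
[-0.093 -0.103  6.532] [ 0.022 -0.007 -0.008]
```

jog_arm:
  targets:
    - [[-0.1,-0.1,2],[0.02,0,0],50]
    - [[-0.1,-0.1,4],[0.02,0,0],50]
    - [[-0.1,-0.1,5.5],[0.02,0,0],50]
    - [[-0.1,-0.1,6.2],[0.02,0,0],50]
    - [[-0.1,-0.1,6.53],[0.02,0,0],50]
    - [[-0.1,-0.1,6.53],[0.02,0,0],50]
    - [[-0.1,-0.1,6.53],[0.02,0,0],50]
    - [[-0.1,-0.1,6.53],[0.02,0,0],0]

```text
time: 41.6
tool_pos: [0.4459, 0.3359, 0.102]
tool_rot: [-0.07, 0.928, 0.224, 0.289]
contact_force: [0.7, -0.4, -0.6]
gripper_width: 0.302
grasp_force: 0.0
```

jog_arm:
  targets:
    - [[0,0,0],[0,0,0],0]
    - [[0,0,0],[0,0,0],0]
    - [[0,0,0],[0,0,0],0]
    - [[0.28,0,-0.41],[0,0,0],0]
    - [[0.85,0,-1.24],[0,0,0],0]
    - [[1.7,0,-2.48],[0,0,0],0]
    - [[2.8,0,-4.1],[0,0,0],0]
    - [[3.8,0,-5.7],[0,0,0],0]

```text
time: 42.6
tool_pos: [0.4427, 0.3341, 0.2726]
tool_rot: [-0.069, 0.929, 0.224, 0.287]
contact_force: [1.2, 0.2, -2.2]
gripper_width: 0.248
grasp_force: 59.3
```

```bash
python3 - <<'E'
from h import *
print(stand(grab_frame('top')[1]))
go((slot(.093,.28,-.0025),ST))
E
```

```text
(np.int32(2069), ((666.0847778320312, -105.02067565917969), (112.27085876464844, 265.7213439941406), 20.775150299072266), array([ 0.644, -0.085,  0.055]))
t 42.65 tcp [0.445 0.336 0.283] F [2.428 2.298 5.025] w 0.24366685464176038 g 59.591320753097534
[ 0.054 15.995  0.152] [-0.248 -4.39   0.755]
```

jog_arm:
  targets:
    - [[0.15,15.97,0],[-0.24,-4.34,0.75],0]
    - [[0.15,15.97,0],[-0.24,-4.34,0.75],0]
    - [[0.15,15.97,0],[-0.24,-4.34,0.75],0]
    - [[0.15,15.97,0],[-0.24,-4.34,0.75],0]
    - [[0.15,15.97,0],[-0.24,-4.34,0.75],0]
    - [[0.15,15.97,0],[-0.24,-4.34,0.75],0]
    - [[0.15,15.97,0],[-0.24,-4.34,0.75],0]
    - [[0.15,15.97,0],[-0.24,-4.34,0.75],0]

```text
time: 43.65
tool_pos: [0.6281, -0.0206, 0.2729]
tool_rot: [0.0, 0.984, 0.18, -0.003]
contact_force: [0.3, 0.0, -2.3]
gripper_width: 0.252
grasp_force: 59.8
```

jog_arm:
  targets:
    - [[0,0,0],[0,0,0],0]
    - [[0,0,2],[0,0,0],0]
    - [[0,0,3.8],[0,0,0],0]
    - [[0,0,4.3],[0,0,0],0]
    - [[0,0,4.3],[0,0,0],0]
    - [[0,0,4.3],[0,0,0],0]
    - [[0,0,4.3],[0,0,0],0]
    - [[0,0,4.3],[0,0,0],0]

```text
time: 44.65
tool_pos: [0.6284, -0.0199, 0.1679]
tool_rot: [0.001, 0.983, 0.181, -0.001]
contact_force: [-0.7, -0.0, -2.6]
gripper_width: 0.255
grasp_force: 59.5
```

```bash
python3 - <<'E'
from h import *
go((slot(.093,.0965,-.0025),ST));held()
E
```

```text
t 44.65 tcp [ 0.628 -0.02   0.168] F [-0.744 -0.037 -2.639] w 0.25453272265350296 g 59.548993706703186
[ 0.108 -0.02   2.857] [0.013 0.023 0.004]
held 1055 zmax [0.087 0.147] x [-0.048  0.056] y [-0.028  0.024]
0.01 140 [-0.033  0.037] [-0.014 -0.002]
0.03 139 [-0.033  0.038] [-0.014  0.003]
0.05 125 [-0.033  0.038] [-0.014 -0.001]
0.07 102 [-0.031  0.036] [-0.014 -0.002]
```

jog_arm:
  targets:
    - [[0.1,-0.02,0.2],[0,0.02,0],0]
    - [[0.1,-0.02,0.5],[0,0.02,0],0]
    - [[0.1,-0.02,0.8],[0,0.02,0],0]
    - [[0.1,-0.02,1.1],[0,0.02,0],0]
    - [[0.1,-0.02,1.4],[0,0.02,0],0]
    - [[0.1,-0.02,1.7],[0,0.02,0],0]
    - [[0.1,-0.02,1.9],[0,0.02,0],0]
    - [[0.1,-0.02,1.9],[0,0.02,0],0]

```text
time: 45.7
tool_pos: [0.6293, -0.0185, 0.1183]
tool_rot: [0.0, 0.983, 0.181, -0.002]
contact_force: [-0.1, -0.4, -2.1]
gripper_width: 0.251
grasp_force: 59.6
```

```bash
python3 - <<'E'
from h import *
go((slot(.093,.0965,-.0025),ST))
E
```

```text
t 45.7 tcp [ 0.629 -0.018  0.118] F [-0.058 -0.401 -2.064] w 0.2509886085277317 g 59.573221653699875
[0.047 0.025 0.873] [0.002 0.023 0.004]
```

jog_arm:
  targets:
    - [[0.04,0.02,0.25],[0,0,0],0]
    - [[0.04,0.02,0.5],[0,0,0],0]
    - [[0.04,0.02,0.65],[0,0,0],0]
    - [[0.04,0.02,0.75],[0,0,0],0]
    - [[0.04,0.02,0.85],[0,0,0],0]
    - [[0.04,0.02,0.9],[0,0,0],0]

```text
time: 46.45
tool_pos: [0.6313, -0.0186, 0.0985]
tool_rot: [0.001, 0.983, 0.181, -0.001]
contact_force: [-2.9, -0.1, 9.1]
gripper_width: 0.25
grasp_force: 61.1
```

jog_arm:
  targets:
    - [[0,0,0],[0,0,0],50]
    - [[0,0,0],[0,0,0],50]
    - [[0,0,0],[0,0,0],50]
    - [[0,0,-1.5],[0,0,0],50]
    - [[0,0,-3.5],[0,0,0],50]
    - [[0,0,-5.5],[0,0,0],50]
    - [[-4,0,-6.5],[0,0,0],50]
    - [[-4,0,-6.5],[0,0,0],50]

```text
time: 47.45
tool_pos: [0.5367, -0.0546, 0.2607]
tool_rot: [0.001, 0.983, 0.181, -0.0]
contact_force: [-0.2, 0.0, 0.3]
gripper_width: 0.498
grasp_force: 0.0
```

```bash
python3 - <<'E'
from h import *
placed();go()
q,d=grab_frame('side');cv2.imwrite('pics/p8.png',cv2.resize(q[110:330,220:440],None,fx=2.6,fy=2.6)[:,:,::-1])
E
```

```text
side slot 0.093 437 top 0.1428559510489145 x [-0.032  0.036] y [0.084 0.106]
side slot 0.031 428 top 0.14309641431279585 x [-0.034  0.036] y [0.023 0.044]
side slot -0.031 365 top 0.14270224954782323 x [-0.023  0.036] y [-0.038 -0.018]
side slot -0.093 213 top 0.14300193079151155 x [-0.008  0.038] y [-0.099 -0.08 ]
t 47.5 tcp [ 0.534 -0.056  0.262] F [ 2.156 -0.225  1.788] w 0.49705339991587005 g 0.0
```

View pics/p8.png

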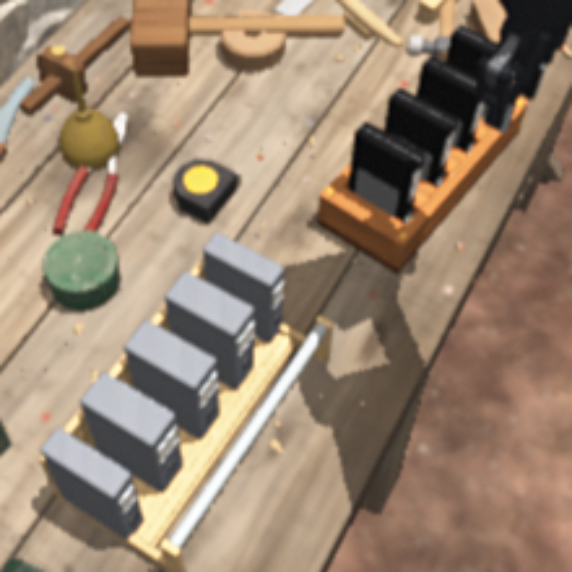

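All four cases stand upright in the stand at (390,165) to (480,60). The rack is empty, and the tin (80,270) and tape (205,190) are where they were. Handing in.

```bash
python3 -c "
from plant import *
print(job_done())"
```

```text
the job is handed in; nothing more can be done
None
```

The job is handed in: all four cases were first tipped onto the rail, then stood upright on the slot floors of the stand, one per slot, and the tin and tape measure were left alone.

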